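Index the painting turntable by one hole

TASK

Turn the indexing turntable on by one notch, counter-clockwise as seen from above: with the fingertips push down the dished plunger cap on its lug so that the locking bolt comes free, swing the plate round to the very next notch and let the plunger spring back up there, fully home. Do not turn it backwards or past that notch; nothing is to be gripped or lifted, the model car stays standing in its place on the plate, and the things around stay where they are.

Things in the scene. Friction and masses are not known exactly. Their poses are not given: they have to be found in the camera images.
- turntable: Fixed stand of a small indexing turntable, screwed to the bench: grey round foot 156 mm wide, above it a level steel index plate 150 mm wide (26 to 33 mm up) with six notches 14 mm wide in its rim, 60 degrees apart. Origin on the bench on the turning axis (its middle), z up. Its -x axis points to the notch in which the bolt stands at the start.
- faceplate (a joint): Angle of the aluminium face plate (124 mm wide, rubber-topped, top 46 mm up) that turns above the index plate, rad: 0 at the start, growing counter-clockwise from above; next notch at 1.047. 0.03 rad of play while the bolt is in a notch; otherwise it turns easily (1 N at the plunger) and stays where left.
- plunger (a joint): Travel of the spring plunger, m: 0 fully up, growing as pressed, stop at 0.012. Bolt free from 0.007 on; 3 N to start, 7 N at 0.010. Let go between notches, the round 10 mm bolt rides under the index plate (plunger at about 0.007) and springs up by itself under the next notch, from some 4 mm off centre; a notch it has entered stops the plate.
- cap (a point): Middle of the floor of the plunger's dark steel dished cap, on the face plate's lug, 85 mm from the turning axis, 71 mm above the bench when the plunger is up. The dish is 44 mm wide inside and 52 mm outside; its rim stands 5 mm above this floor. Pressing goes straight down; the cap rides round with the face plate.
- car: Die-cast model car, dark green saloon, 39 x 97 x 35 mm, loose, standing on its wheels near the middle of the face plate, its length roughly across the line to the plunger; its roof is 81 mm above the bench. Origin under its middle, y along its length.
- bottle: Small paint bottle, 30 x 30 x 66 mm, loose, standing on the bench beside the turntable on the side away from the plunger. Origin at the middle of its underside.
- solder_reel: Solder reel 46 x 46 x 39 mm, loose on the bench behind and to the left. Origin at the middle of its underside. Obstacles near it, both fixed: an office chair's back at the bench's left front edge (x 0.10 to 0.49, y 0.09 to 0.57, up to 0.36 m above the bench), and a desk lamp's arm high over the bench from (0.85, 0.25) to its shade at about (0.35, -0.05), nowhere lower than 0.65 m over the work.
- glue_tube: White glue tube, 33 x 106 x 26 mm, lying loose on the bench to the right. Origin at the middle of its underside.
- pliers: Pliers, 156 x 54 x 13 mm, lying loose on the bench front right. Origin at the middle of its underside.

How it is judged:
On the way, in this order (a step that is already met when the one before it is completed fails the run):
1. the plunger is pressed down far enough to free the bolt, with the plate still at its first notch (value of joint plunger above 0.006 m and value of joint faceplate below 0.12 rad), for 0.05 s.
2. the plate has been swung away from its first notch towards the next (value of joint faceplate above 0.4 rad), for 0.05 s.
At the end, for the whole second after the job is handed in: The face plate stands at the next notch counter-clockwise (1.047 rad, within 0.06), at rest, the plunger sprung up to within 2 mm of its top; the car stands upright on the plate within 30 mm of its middle; bottle, solder reel, glue tube and pliers are within 30 mm of where they were (value of joint faceplate between 0.987 and 1.107 rad and value of joint plunger below 0.002 m and velocity of joint faceplate between -0.05 and 0.05 rad/s and z of car in the frame of turntable between 0.04 and 0.052 m and angle between car's own z axis and vertical below 0.15 rad and horizontal distance between car and turntable below 0.03 m and linear speed of car below 0.02 m/s and distance of each of bottle, solder_reel, glue_tube, pliers from where it was at the start of the episode below 0.03 m and angle between bottle's own z axis and vertical below 0.2 rad); the robot touches nothing.
It fails at once if the plate was turned past the next notch (value of joint faceplate above 1.3 rad).
It fails at once if the plate was turned backwards (value of joint faceplate below -0.15 rad).
It fails at once if the model car was lifted or fell (z of car in the frame of turntable above 0.065 m or angle between car's own z axis and vertical above 0.6 rad).
It fails at once if a thing standing around was lifted, knocked over or pushed away (distance of any of bottle, solder_reel, glue_tube, pliers from where it was at the start of the episode above 0.03 m or angle between bottle's own z axis and vertical above 0.6 rad).
It also fails if it takes over 45 s, if anything falls off the work surface, if the arm or the gripper's body presses on something with over 40 N, if the wrist force passes 120 N, or if a joint passes its speed limit or range.

ROBOT

A 6-joint arm with a two-finger parallel gripper is mounted at the origin on a cart in front of the work surface, level with it; the furniture and walls round the work are solid. World frame = base frame: x ahead of the robot, y to its left, z up, the work surface at z = 0. Lengths are in m, angles in rad, forces in N, time in s.
With the tool pointing down it reaches from about 0.325 to 0.775 m from the base axis. Payload 5.5 kg.
Tool frame: the origin (TCP) lies at the very end of the fingers, on their centre line; the grasp point (between the pads) lies 19 mm behind it; z points along the fingers, y is the line along which they close (so a half turn about z gives the same grasp; the last joint's range is limited). The gripper opens to 85 mm and grips with 20 to 120 N. Pads are 22 mm wide; open, the fingers measure 114 mm over their backs; the gripper's body (76 mm by 85 mm) begins 54 mm behind the grasp point. The pads swing forward as they close: fully open they stand 13 mm farther back than shut.
Start: joints at [1.287, 0.091, 1.231, -0, 1.82, -0.057], TCP at [0.135, 0.585, 0.231] pointing down, gripper open.
Joint ranges: [-2.87, 2.87], [-0.86, 2.18], [0.17, 2.46], [-1.51, 4.65], [0.06, 2.69], [-2.65, 2.65]. Speed limits (rad/s): [2.57, 2.57, 3.01, 3.14, 3.14, 3.14].

INTERFACE

Orientations are given as a unit quaternion [x, y, z, w].
In Python, from rig import status, optics, workorder gives the robot as it stands.
- The arm moves only by the tool move_arm, never from a script. Its argument "moves" is one flat list of numbers, 5 for each row, row after row: the shift along the tool's x, y, z in m, then the turn about the tool's z in degrees, then the finger opening in m, from 0 to 0.0854. In form: [tx, ty, tz, turn, grip, tx, ty, tz, turn, grip, ...]. A call has 1 to 10 rows; each row shifts and turns the commanded pose from where the row before left it, along the tool's axes as they then stand; what a row does not reach is not made up. A row lasts 1/8 s, in which the tool goes at most 62.5 mm and 10.7 degrees, less where a joint would pass 70% of its speed; a pose out of reach is approached as far as the arm can. A call with a gripper value outside its range is refused whole. The fingers move at their own pace and stop on an object; "newtons" is the grip in N (left out, the last holds). Time passes only in rows, so rows that do not move let the fingers close. It gives the time, the measured TCP pose, the force, the opening and the grip force at its end, in the units of the state.
- status.get_obs(): the state, without advancing time (a new reading comes with each control period).
- optics.get_image(name): name is "scene" or "top"; returns the picture (480x640x3 uint8, red, green, blue); there is no depth.
- optics.camera_params(name): a dict with "camera_matrix" (3x3 intrinsics, pixels), "world_from_camera" (4x4, takes a point from camera to world coordinates). Camera axes: x right, y up, looking along -z (the intrinsics and any distortion apply to the point x, -y, -z); pixel columns grow to the right and rows downward; lengths in m; the calibration is good to about 2 mm. A picture is of the moment at which its call begins. camera_params takes no time and is no camera call.
- workorder.hand_in(): hands the job in; it is judged then, once.
The state is a dict: "clock": time; "q": joint angles; "dq": joint speeds; "effort": joint torques, N m; "ee_pos": TCP position; "eef_rot": TCP orientation; "ft_force": force on the tool from outside, world axes, zero at the start; "torque": the same for the moment, N m; "gripper_width": opening from 0.0 (shut) to 1.0 (fully open); "grip_force": force on a finger pad.
Only numpy, scipy, OpenCV 4.12 (cv2) and the standard library are available. Lean on these libraries where they do the work, as an engineer would, in place of code of your own. Each camera call takes 0.05 s, during which the arm holds its last target. There are 200 camera calls.

## Working session

There is one attempt and no reset: what is moved stays moved. The work goes in short steps, Python scripts to look and compute and a tool call to move; the robot and the scene stay as the last step left them, time stands still between calls to the robot, and variables do not carry over. Pictures are saved under pics/ and viewed, at most 10 in all, crops included, and the job is handed in when it is done.

Besides the shell and the picture viewer there is one more tool, called as name(argument=value, ...), one argument or row to a line, values as JSON. move_arm: Moves the arm, as the interface text tells. Its arguments: {"type":"object","properties":{"moves":{"type":"array"},"newtons":{"type":"number"}},"required":["moves"]}

```bash
mkdir -p pics
python3 - <<'E'
from rig import status, optics
import cv2, numpy as np
np.set_printoptions(precision=4,suppress=True)
for n in("scene","top"):
    cv2.imwrite(f"pics/{n}0.png",optics.get_image(n)[:,:,::-1])
    p=optics.camera_params(n); print(n,p)
o=status.get_obs(); print({k:o[k] for k in("clock","q","ee_pos","eef_rot","ft_force","gripper_width")})
E
```

```text
scene {'camera_matrix': array([[615.2414,   0.    , 318.5031],
       [  0.    , 615.2414, 246.8333],
       [  0.    ,   0.    ,   1.    ]]), 'world_from_camera': array([[ 0.7206,  0.3631, -0.5907, -0.1548],
       [-0.6929,  0.3444, -0.6335, -0.8115],
       [-0.0266,  0.8658,  0.4997,  0.648 ],
       [ 0.    ,  0.    ,  0.    ,  1.    ]])}
top {'camera_matrix': array([[520.1098,   0.    , 318.3131],
       [  0.    , 520.1098, 236.8089],
       [  0.    ,   0.    ,   1.    ]]), 'world_from_camera': array([[-0.2635,  0.792 , -0.5507, -0.1523],
       [-0.9647, -0.2151,  0.1521,  0.0596],
       [ 0.0021,  0.5713,  0.8207,  1.0772],
       [ 0.    ,  0.    ,  0.    ,  1.    ]])}
{'clock': 0.1, 'q': array([ 1.2873,  0.0918,  1.2318,  0.    ,  1.8198, -0.0567]), 'ee_pos': array([0.1349, 0.5844, 0.2302]), 'eef_rot': array([ 0.1132,  0.9936, -0.0009, -0.0002]), 'ft_force': array([-0.2123,  0.3252, -0.5383]), 'gripper_width': 0.9983982343457953}
```

View pics/top0.png

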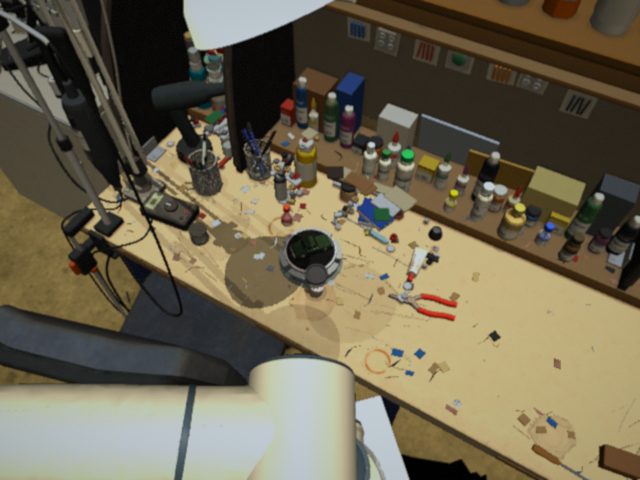

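View pics/scene0.png

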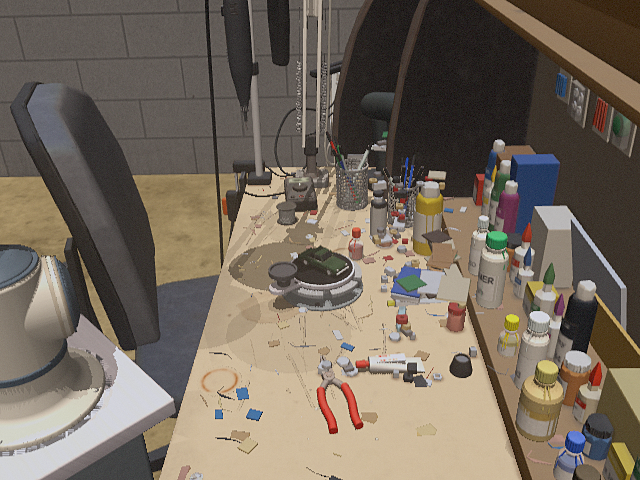

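The top view shows the turntable at about (311,255), with the cap at about (316,272). The scene view shows the cap at about (283,270) and the car at (322,265). I'll zoom in and measure.

```bash
cat > h.py <<'E'
import numpy as np, cv2
from rig import status, optics
np.set_printoptions(precision=4,suppress=True)
def ray(n,uv):
    p=optics.camera_params(n);K=p["camera_matrix"];T=p["world_from_camera"]
    d=np.linalg.solve(K,[uv[0],uv[1],1.]);d=T[:3,:3]@(d*[1,-1,-1]);return T[:3,3],d/np.linalg.norm(d)
def plane(n,uv,z):
    o,d=ray(n,uv);return o+d*(z-o[2])/d[2]
def two(a,b):
    (o1,d1),(o2,d2)=ray("top",a),ray("scene",b)
    s=np.linalg.lstsq(np.c_[d1,-d2],o2-o1,rcond=None)[0]
    p,q=o1+s[0]*d1,o2+s[1]*d2;return (p+q)/2,np.linalg.norm(p-q)
def proj(n,P):
    p=optics.camera_params(n);T=np.linalg.inv(p["world_from_camera"])
    c=(T[:3,:3]@P+T[:3,3])*[1,-1,-1];c=p["camera_matrix"]@c;return c[:2]/c[2]
E
python3 - <<'E'
from h import *
print(two((316,271),(283,269)))
for n,uv,z in(("top",(311,255),.046),("scene",(322,272),.046),("scene",(283,267),.076),("top",(316,270),.076)):print(n,plane(n,uv,z))
a=cv2.imread("pics/top0.png")[225:305,260:365];b=cv2.imread("pics/scene0.png")[235:315,260:365]
cv2.imwrite("pics/c.png",np.vstack([cv2.resize(x,None,fx=3.7,fy=3.7,interpolation=2) for x in(a,b)]))
E
```

```text
(array([ 0.4282, -0.0956,  0.0755]), np.float64(0.005030574851159503))
top [ 0.4937 -0.1012  0.046 ]
scene [ 0.4973 -0.1194  0.046 ]
scene [ 0.4287 -0.0922  0.076 ]
top [ 0.4332 -0.0971  0.076 ]
```

View pics/c.png

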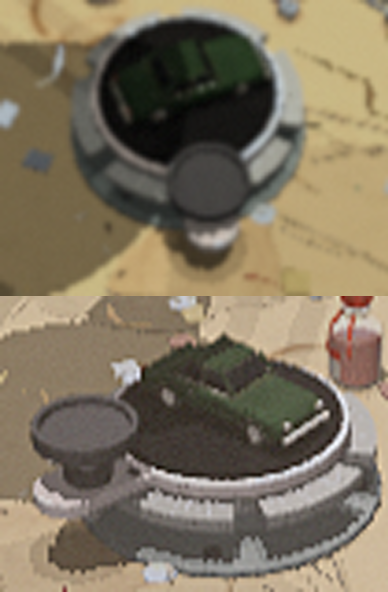

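The crops show the cap rim's outer ellipse centred at about top (316.2,273.6) and scene (282.4,270.5). The face plate rim is centred at about top (311.4,249.5), and the car lies across the plunger line.

Run:
```python
from h import *
c,e=two((316.2,273.6),(282.4,270.7));print("cap",c,e)
print(plane("top",(316.2,273.6),.076),plane("scene",(282.4,270.7),.076))
a=plane("top",(311.4,249.5),.046);print("axis",a, np.linalg.norm((a-plane("top",(316.2,273.6),.076))[:2]))
im=cv2.imread("pics/top0.png")
# plate edge extremes on the white rim (top view)
g=cv2.resize(im[225:305,260:365],None,fx=4,fy=4,interpolation=2)
# dark plate/rubber mask -> ellipse
m=cv2.inRange(g,(0,0,0),(75,75,60));n,l,s,ce=cv2.connectedComponentsWithStats(m);print(s[1:][s[1:,4]>500])
# project circles predicted, for check
for nme in("top","scene"):
    im=cv2.imread(f"pics/{nme}0.png");im=cv2.resize(im[225:315,250:370],None,fx=5,fy=5,interpolation=2)
    for ctr,r,z in((a,.062,.046),(a,.075,.033),(c,.026,.076),(c,.022,.076)):
        P=[proj(nme,np.array([ctr[0]+r*np.cos(t),ctr[1]+r*np.sin(t),z])) for t in np.linspace(0,6.28,60)]
        cv2.polylines(im,[np.int32((np.array(P)-[250,225]+.5)*5)],True,(0,0,255),1)
    cv2.imwrite(f"pics/o_{nme}.png",im)
cv2.imwrite("pics/o.png",cv2.resize(np.hstack([cv2.imread("pics/o_top.png"),cv2.imread("pics/o_scene.png")]),(800,300)))
```

```text
cap [ 0.4253 -0.0953  0.072 ] 0.0019887003031320767
[ 0.4241 -0.095   0.076 ] [ 0.4199 -0.1007  0.076 ]
axis [ 0.5085 -0.106   0.046 ] 0.0851426344100401
[[  107    22   190   228 26156]
 [   81   151    46    47   905]]
```

View pics/o.png

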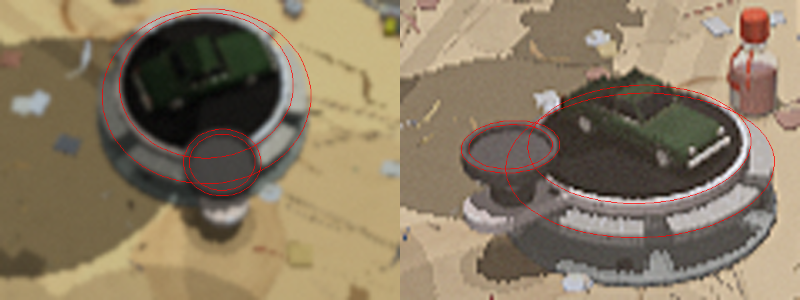

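move_arm(
  moves=[0, 0, -0.04, -2.6, 0, 0, 0, -0.04, -2.6, 0, 0, 0, -0.04, -2.6, 0, 0, 0, -0.04, -2.6, 0, 0, 0, -0.04, -2.6, 0, 0, 0, 0, 0, 0],
  newtons=40,
)

```text
clock: 0.85
ee_pos: [0.1349, 0.5847, 0.435]
eef_rot: [-0.0, 1.0, 0.003, 0.001]
ft_force: [-0.0, 0.2, -0.4]
gripper_width: 0.002
grip_force: 0.0
```

Run:
```python
from h import *
o=status.get_obs();print({k:o[k] for k in("clock","q","ee_pos","eef_rot","ft_force","gripper_width")})
for k,uv in dict(pencup=(352,206),grey=(378,233),yellow=(427,252),bottle=(355,257),reel=(287,221),cup2=(400,222)).items():print(k,plane("scene",uv,0)[:2])
```

```text
{'clock': 0.85, 'q': array([ 1.2873,  0.2495,  0.6781, -0.    ,  2.2077, -0.2838]), 'ee_pos': array([0.1349, 0.5847, 0.435 ]), 'eef_rot': array([-0.0001,  1.    ,  0.003 ,  0.0009]), 'ft_force': array([-0.0322,  0.1709, -0.4195]), 'gripper_width': 0.002029366508594555}
pencup [0.8002 0.0919]
grey [ 0.7423 -0.0409]
yellow [ 0.7502 -0.1677]
bottle [ 0.6336 -0.0742]
reel [0.6432 0.147 ]
cup2 [ 0.8148 -0.0428]
```

move_arm(
  moves=[-0.044, -0.032, 0, 0, 0, -0.044, -0.032, 0, 0, 0, -0.044, -0.032, 0, 0, 0, -0.044, -0.032, 0, 0, 0, -0.044, -0.032, 0, 0, 0, -0.044, -0.032, 0, 0, 0, -0.044, -0.032, 0, 0, 0, -0.044, -0.032, 0, 0, 0, -0.044, -0.032, 0, 0, 0, -0.044, -0.032, 0, 0, 0],
)

```text
clock: 2.1
ee_pos: [0.5763, 0.2635, 0.4294]
eef_rot: [0.0, 1.0, -0.0, -0.001]
ft_force: [-0.1, 0.5, -0.4]
gripper_width: 0.002
grip_force: 0.0
```

move_arm(
  moves=[0, 0, 0.045, 0, 0, 0, 0, 0.045, 0, 0, 0, 0, 0.045, 0, 0, 0, 0, 0.045, 0, 0, 0, -0.05, 0, 0, 0, 0, -0.05, 0, 0, 0, 0, -0.05, 0, 0, 0, 0, -0.05, 0, 0, 0, 0, -0.05, 0, 0, 0, 0, 0, 0, 0, 0],
)

```text
clock: 3.35
ee_pos: [0.5743, 0.0114, 0.2493]
eef_rot: [0.003, 1.0, -0.0, -0.001]
ft_force: [0.1, -0.0, -0.5]
gripper_width: 0.003
grip_force: 0.0
```

move_arm(
  moves=[0.036, -0.027, 0.015, 0, 0, 0.036, -0.027, 0.015, 0, 0, 0.036, -0.027, 0.015, 0, 0, 0.036, -0.027, 0.015, 0, 0, 0, 0, 0.04, 0, 0, 0, 0, 0.02, 0, 0, 0, 0, 0, 0, 0],
)

```text
clock: 4.22
ee_pos: [0.4301, -0.0923, 0.1291]
eef_rot: [-0.001, 1.0, 0.001, -0.002]
ft_force: [-0.4, 0.7, 0.3]
gripper_width: -0.002
grip_force: 0.0
```

Run:
```python
from h import *
o=status.get_obs();print({k:o[k] for k in("clock","q","ee_pos","eef_rot","ft_force")})
T=[optics.get_image(n)[:,:,::-1] for n in("top","scene")]
cv2.imwrite("pics/p1.png",np.hstack([cv2.resize(x[200:320,250:370],(400,400),interpolation=2) for x in T]))
```

```text
{'clock': 4.225, 'q': array([-0.289 , -0.3435,  1.8101,  0.0003,  1.6794, -1.8608]), 'ee_pos': array([ 0.4301, -0.0923,  0.1291]), 'eef_rot': array([-0.0005,  1.    ,  0.0007, -0.002 ]), 'ft_force': array([-0.3567,  0.7214,  0.3051])}
```

View pics/p1.png

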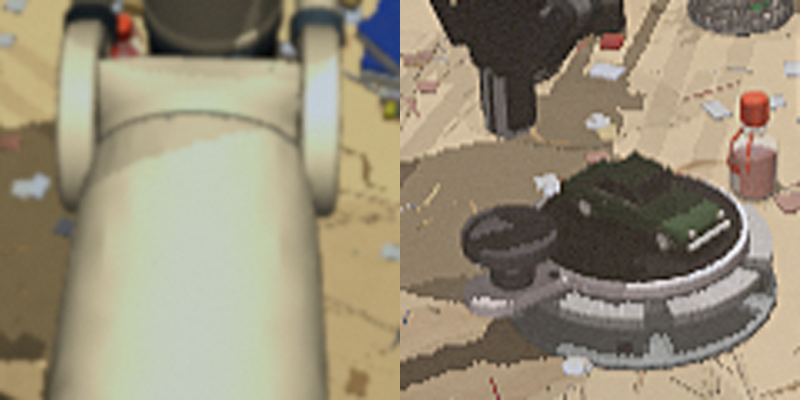

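The fingertips hang above the cap in the scene view, at about (282,240). The top view is blocked by the arm. I'll centre over the cap and descend to just above the rim.

move_arm(
  moves=[0.007, -0.0055, 0, 0, 0, 0, 0, 0.02, 0, 0, 0, 0, 0.02, 0, 0, 0, 0, 0.005, 0, 0, 0, 0, 0, 0, 0],
)

```text
clock: 4.95
ee_pos: [0.4236, -0.0987, 0.0854]
eef_rot: [-0.0, 1.0, 0.0, -0.001]
ft_force: [-0.4, -0.2, -0.0]
gripper_width: -0.001
grip_force: 0.0
```

Run:
```python
from h import *
o=status.get_obs();e=o["ee_pos"];print(e,o["ft_force"],proj("scene",e),proj("scene",np.array([.423,-.098,.076])))
x=optics.get_image("scene")[:,:,::-1]
cv2.imwrite("pics/p2.png",cv2.resize(np.ascontiguousarray(x[220:310,250:370]),(800,600),interpolation=2))
```

```text
[ 0.4236 -0.0987  0.0854] [-0.3533 -0.1956 -0.0122] [282.8977 264.9084] [282.7116 269.4389]
```

View pics/p2.png

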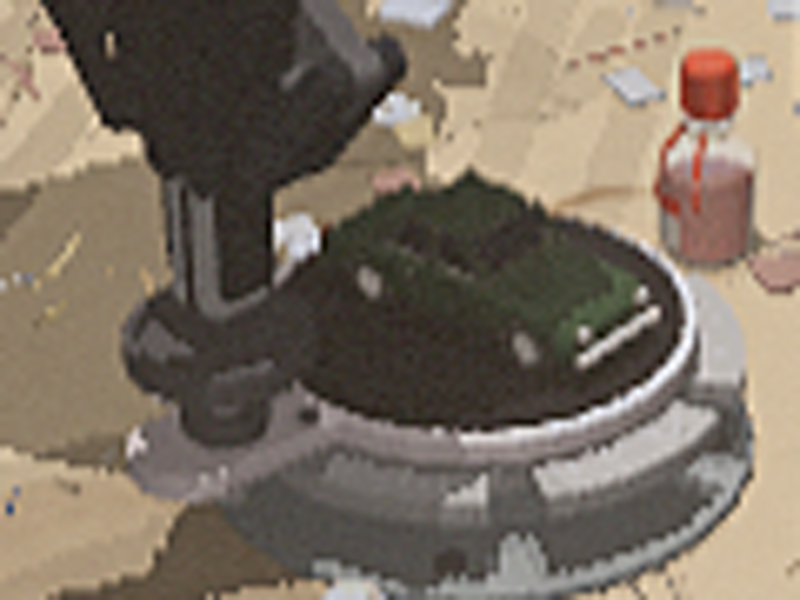

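The tips are centred over the dish: fingers at about x 222 in the crop, rim spanning 122 to 318. I'll press down.

move_arm(
  moves=[0, 0, 0.005, 0, 0, 0, 0, 0.005, 0, 0, 0, 0, 0.003, 0, 0, 0, 0, 0, 0, 0],
)

```text
clock: 5.5
ee_pos: [0.4238, -0.0988, 0.0729]
eef_rot: [-0.0, 1.0, 0.0, -0.0]
ft_force: [-0.2, -0.4, 0.4]
gripper_width: 0.002
grip_force: 0.0
```

move_arm(
  moves=[0, 0, 0.003, 0, 0, 0, 0, 0.002, 0, 0, 0, 0, 0, 0, 0],
)

```text
clock: 5.88
ee_pos: [0.4242, -0.0989, 0.0687]
eef_rot: [-0.0, 1.0, -0.0, 0.0]
ft_force: [-0.7, 0.9, 3.2]
gripper_width: -0.0
grip_force: 1.6
```

move_arm(
  moves=[0, 0, 0.003, 0, 0, 0, 0, 0.003, 0, 0, 0, 0, 0.002, 0, 0, 0, 0, 0, 0, 0, 0, 0, 0, 0, 0],
)

```text
clock: 6.5
ee_pos: [0.4242, -0.0989, 0.0607]
eef_rot: [-0.0, 1.0, -0.0, 0.0]
ft_force: [-1.1, -0.1, 6.0]
gripper_width: 0.002
grip_force: 3.0
```

move_arm(
  moves=[0, 0, 0.001, 0, 0, 0, 0, 0, 0, 0, 0.0002, -0.0036, 0, 0, 0, 0.0001, -0.0037, 0, 0, 0, -0.0003, -0.0073, 0, 0, 0, -0.0009, -0.0072, 0, 0, 0, -0.0016, -0.0072, 0, 0, 0, -0.0021, -0.0069, 0, 0, 0, -0.0028, -0.0068, 0, 0, 0, 0, 0, 0, 0, 0],
)

```text
clock: 7.75
ee_pos: [0.4323, -0.1421, 0.06]
eef_rot: [0.0, 1.0, -0.0, 0.001]
ft_force: [0.2, -1.0, 6.8]
gripper_width: 0.001
grip_force: 3.1
```

Run:
```python
from h import *
o=status.get_obs();e=o["ee_pos"];print(e,o["ft_force"],proj("scene",e))
x=optics.get_image("scene")[:,:,::-1]
cv2.imwrite("pics/p3.png",cv2.resize(np.ascontiguousarray(x[220:310,250:370]),(800,600),interpolation=2))
```

```text
[ 0.4323 -0.1421  0.06  ] [ 0.1702 -0.9503  6.8369] [304.0039 284.5723]
```

View pics/p3.png

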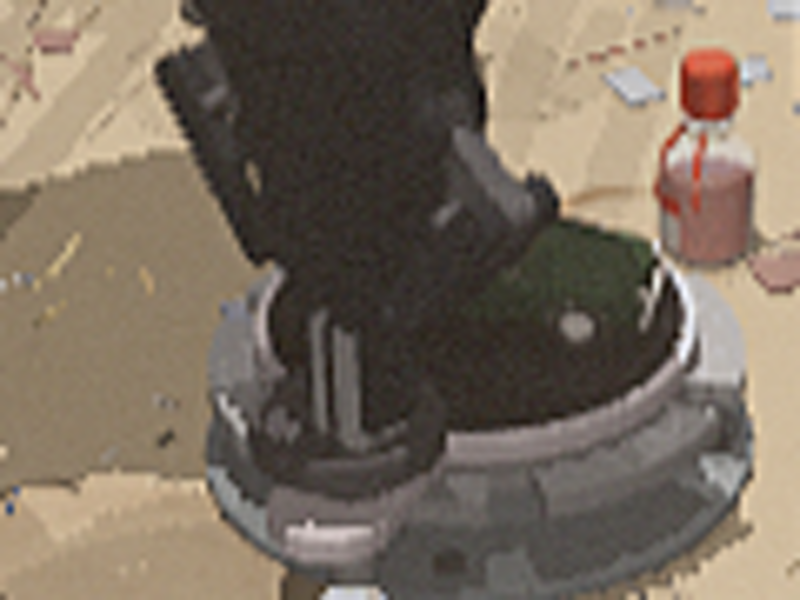

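The plate followed about 30°, with the cap under the tips at about x 348 and the car still standing. I'll continue the swing, then ease off so the bolt rides under the plate.

move_arm(
  moves=[-0.0034, -0.0064, 0, 0, 0, -0.0039, -0.0062, 0, 0, 0, -0.0044, -0.0058, 0, 0, 0, -0.0049, -0.0054, 0, 0, 0, 0, 0, 0, 0, 0, 0, 0, -0.003, 0, 0, 0, 0, -0.003, 0, 0, 0, 0, 0, 0, 0],
)

```text
clock: 8.8
ee_pos: [0.4477, -0.1652, 0.0647]
eef_rot: [-0.0, 1.0, 0.0, -0.0]
ft_force: [0.3, -0.4, 0.0]
gripper_width: -0.003
grip_force: 0.0
```

move_arm(
  moves=[-0.0015, -0.0015, 0, 0, 0, -0.0015, -0.0015, 0, 0, 0, -0.0015, -0.0014, 0, 0, 0, -0.0016, -0.0013, 0, 0, 0, 0, 0, 0, 0, 0],
)

```text
clock: 9.43
ee_pos: [0.4541, -0.171, 0.065]
eef_rot: [-0.0, 1.0, 0.0, -0.0]
ft_force: [-0.7, 1.3, -1.3]
gripper_width: -0.003
grip_force: 0.9
```

move_arm(
  moves=[-0.0017, -0.0013, 0, 0, 0, -0.0017, -0.0012, 0, 0, 0, 0, 0, 0, 0, 0],
)

```text
clock: 9.8
ee_pos: [0.4577, -0.1738, 0.0653]
eef_rot: [0.0, 1.0, -0.0, 0.0]
ft_force: [-0.8, 1.5, -1.3]
gripper_width: -0.0
grip_force: 0.7
```

move_arm(
  moves=[-0.0017, -0.0012, 0, 0, 0, 0, 0, 0, 0, 0],
)

```text
clock: 10.05
ee_pos: [0.4594, -0.1749, 0.0654]
eef_rot: [-0.0, 1.0, -0.0, 0.0]
ft_force: [-1.0, 0.7, -1.0]
gripper_width: 0.001
grip_force: 0.7
```

move_arm(
  moves=[-0.0017, -0.0012, 0, 0, 0, 0, 0, 0, 0, 0],
)

```text
clock: 10.3
ee_pos: [0.4614, -0.1764, 0.0657]
eef_rot: [0.0, 1.0, -0.001, 0.001]
ft_force: [0.1, 0.3, 1.1]
gripper_width: -0.003
grip_force: 0.0
```

move_arm(
  moves=[-0.0017, -0.0011, 0, 0, 0, 0, 0, 0, 0, 0],
)

```text
clock: 10.55
ee_pos: [0.4633, -0.1776, 0.0663]
eef_rot: [0.0, 1.0, -0.001, 0.001]
ft_force: [-0.0, -0.1, 3.8]
gripper_width: -0.002
grip_force: 2.2
```

The upward force shows the bolt has sprung into the notch. I'll lift straight off.

move_arm(
  moves=[0, 0, -0.002, 0, 0, 0, 0, -0.003, 0, 0, 0, 0, -0.005, 0, 0, 0, 0, -0.01, 0, 0, 0, 0, -0.03, 0, 0, 0, 0, -0.04, 0, 0, 0, 0, 0, 0, 0],
)

```text
clock: 11.42
ee_pos: [0.4641, -0.1777, 0.1599]
eef_rot: [-0.0, 1.0, -0.001, 0.003]
ft_force: [0.3, -0.0, 0.7]
gripper_width: -0.002
grip_force: 0.0
```

Run:
```python
from h import *
o=status.get_obs();e=o["ee_pos"];print(e,o["ft_force"])
a=np.radians(174.2+60);print(proj("scene",np.array([.5075+.085*np.cos(a),-.1065+.085*np.sin(a),.076])))
x=optics.get_image("scene")[:,:,::-1]
cv2.imwrite("pics/p4.png",cv2.resize(np.ascontiguousarray(x[220:310,250:370]),(800,600),interpolation=2))
```

```text
[ 0.4641 -0.1777  0.1599] [ 0.3438 -0.0311  0.7332]
[327.8349 278.2725]
```

View pics/p4.png

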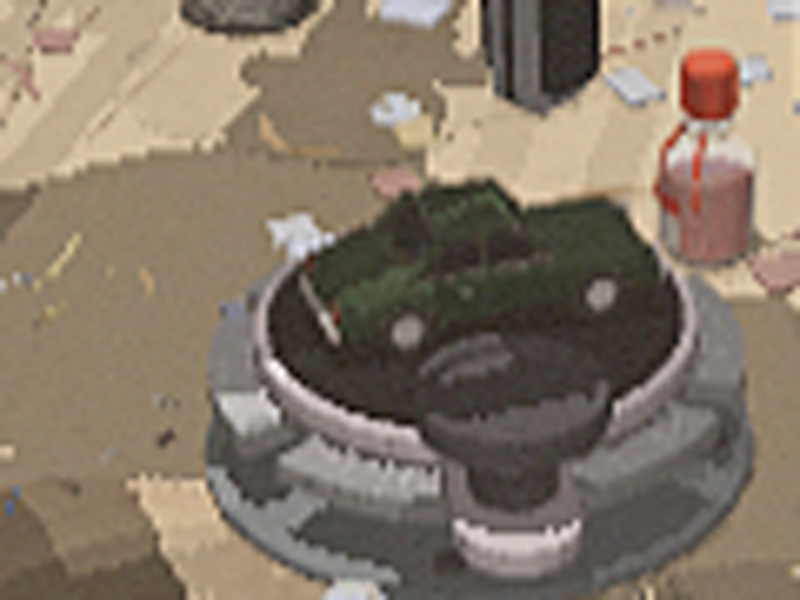

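The cap rim is centred at about pixel (327,277), against (328,278) predicted for the next notch with the plunger up. The car is upright and centred, and the bottle hasn't moved.

```bash
python3 -c "
from rig import workorder;print(workorder.hand_in())"
```

```text
the job is handed in; nothing more can be done
None
```

I turned the turntable one notch counter-clockwise and handed the job in at about 11.5 s; the last picture shows the plunger sprung up at the next notch and the car upright near the plate's middle, but no verdict came back.

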